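# Point out and shut the open valve, then point out the gauge

## Task

Show a trainee how this boiler pipe board is made ready: with the fingertips just above it and not touching, point for two seconds at the pivot of the one valve left open (its lever lies along its pipe), then gently push that lever with the fingertips until it is fully shut, square across the pipe like the others. Last, point in the same way for two seconds, without touching, at the middle of the pressure gauge, the larger of the two round dials, which is fitted next. Grip and lift nothing, do not point at the smaller dial, leave the other valves shut and everything else where it is.

Things in the scene. Friction and masses are not known exactly. Their poses are not given: they have to be found in the camera images.
- board: plywood board 220 x 340 x 18 mm, fixed flat on the bench; origin at the centre of its underside. Four parallel white pipes lie across it along its x axis, 85 mm apart, each with the same ball valve. Turned up to 0.12 rad from the world axes
- open_valve: the one valve left open, on the board in any of the four places: its red lever lies along its pipe, towards the robot. Origin under the valve, on the board's top (z = 0.018); x along the pipe, away from the robot. Fixed. Pipe 25 mm thick, its top 37.5 mm above this origin; 43 mm wide valve ball under the pivot
- open_valve_hub (a point): centre of the top of the open valve's lever pivot (26 mm round hub, 75 mm above the board's top, nothing above it). This is the place to point at
- open_valve_lever (a joint): the open valve's lever, rad: 0 = along the pipe (open, starts at 0 to 0.2), 1.571 = square across the pipe (shut, at a hard stop). Seen from above it turns clockwise about the hub: from pointing towards the robot (-x of the valve) to pointing to +y of the valve. Stays where left; about 2 N at 50 mm turns it
- open_valve_tip (a point): top of the outer end of the open valve's lever, 60 mm from the pivot; moves with it. The lever is a red bar 12 mm wide, its underside 58 mm and its top 72 mm above the board's top
- pressure_gauge: the pressure gauge, the larger of two round dials, lying loose on its back: steel case 80 mm across, 30 mm high, white face up, with a short square brass connection and stub reaching 72 mm from its centre along its -x. 0.3 kg. Origin at the centre of its underside
- pressure_gauge_face (a point): centre of the pressure gauge's white face, 30 mm above the bench. This is the place to point at
- thermometer: the smaller dial, not wanted: loose, 52 mm across, 20 mm high, with a thin stem reaching 89 mm from its centre along its -x. The two dials lie left and right of the board, either way round. Origin at the centre of its underside
- valve_b: another valve of the same make on the board, shut; origin and axes as the open valve's
- valve_b_lever (a joint): lever of valve_b, shut at 1.5 to 1.57 (across the pipe, pointing to the valve's +y); values as for the open valve. To stay shut
- valve_c: another valve of the same make on the board, shut; origin and axes as the open valve's
- valve_c_lever (a joint): lever of valve_c, shut at 1.5 to 1.57 (across the pipe, pointing to the valve's +y); values as for the open valve. To stay shut
- valve_d: another valve of the same make on the board, shut; origin and axes as the open valve's
- valve_d_lever (a joint): lever of valve_d, shut at 1.5 to 1.57 (across the pipe, pointing to the valve's +y); values as for the open valve. To stay shut
- jar: loose jar of sealant, 54 mm across, 70 mm high; origin at the centre of its underside
- union_nut: loose brass ring nut, 44 mm across, 22 mm high; origin at the centre of its underside
- screwdriver: loose screwdriver lying at the right, beyond the dial there
- wrench: loose spanner lying beyond the board
- elbow: loose white pipe elbow, legs 42 mm long, 34 mm thick, beyond the board
- mug: loose mug, 80 mm across, 92 mm high, at the left; origin at the centre of its underside
Not all that is in view belongs to the job. Leave any purple or red look-alike of the pressure_gauge alone.

How it is judged:
By the outcome, as a careful person would: the job done as asked, in the order asked, and still so for the second after the job is handed in, with the robot touching nothing.
It also fails if it takes over 58 s, if anything falls off the work surface, if the arm or the gripper's body presses on something with over 40 N, if the wrist force passes 120 N, or if a joint passes its speed limit or range.

## Robot

A 6-joint arm with a two-finger parallel gripper is mounted at the origin on the work surface. World frame = base frame: x ahead of the robot, y to its left, z up, the work surface at z = 0. Lengths are in m, angles in rad, forces in N, time in s.
With the tool pointing down it reaches from about 0.25 to 0.8 m from the base axis. Payload 8.5 kg.
Tool frame: the origin (TCP) lies between the finger pads, 19 mm behind the fingertips; this is the grasp point; z points along the fingers, x is the direction in which the jaws open and shut, and the axes are right-handed (so a half turn about z gives the same grasp; the last joint's range is limited). The gripper opens to 85 mm and grips with 20 to 120 N. Pads are 22 mm wide; open, the fingers measure 114 mm over their backs; the gripper's body (76 mm by 85 mm) begins 54 mm behind the grasp point. The pads swing forward as they close: fully open they stand 13 mm farther back than shut.
Start: joints at [-1.104, 0.238, -0.013, 1.319, 0, 1.571], TCP at [0.236, -0.469, 0.25] pointing down, gripper open.
Joint ranges: [-2.66, 2.66], [-1.03, 1.9], [-1.14, 1.46], [-1.82, 2.27], [-1.45, 1.34], [-3.14, 3.14]. Speed limits (rad/s): [2.22, 2.22, 2.79, 3.14, 3.14, 3.14].

## Interface

Orientations are given as a unit quaternion [w, x, y, z].
In Python, from bench import robot gives the robot as it stands. The module is installed in compiled form; this text tells all that it offers.
- The arm moves only by the tool drive_tool, never from a script. Its argument "plan" is a list that holds one entry, the list of rows, each a list of 7 numbers: the shift along the tool's x, y, z in mm, then the turn, a rotation vector about the tool's x, y, z in rad, then the gripper command: -1 is shut, 1 is fully open, values between are in proportion. A call has exactly 8 rows; each row is the pose to reach, as a shift and turn from the pose measured when the call began, along the tool's axes at that moment; what a row does not reach only later rows make up. A row lasts 1/8 s, in which the tool goes at most 62.5 mm and 10.7 degrees, less where a joint would pass 70% of its speed; a pose out of reach is approached as far as the arm can. A call with a gripper value outside its range is refused whole. The fingers move at their own pace and stop on an object; "newtons" is the grip in N (left out, the last holds). Time passes only in rows, so rows that repeat a pose let the fingers close, or fill a call up. It gives the time, the measured TCP pose, the force and the opening at its end, in the units of the state.
- robot.state(): the state, without advancing time (a new reading comes with each control period).
- robot.grab_frame(name): name is "scene" or "side" or "wrist"; returns (picture, depth): 480x640x3 uint8, blue, green, red; 480x640 float32, m along the optical axis (not along the pixel's ray), 0 where there is no reading.
- robot.calibration(name): a dict with "K" (3x3 intrinsics, pixels), "rvec" (rotation vector, rad) and "tvec" (3), from world to camera coordinates, as OpenCV has them. Camera axes: x right, y down, z forward; pixel columns grow to the right and rows downward; lengths in m; the calibration is good to about 2 mm. A picture is of the moment at which its call begins: read the wrist's pose just before it. calibration takes no time and is no camera call; for the wrist camera it gives the pose at the moment of the call.
- robot.hand_in(): hands the job in, once; it reports no verdict.
The state is a dict: "clock": time; "joints": joint angles; "dq": joint speeds; "joint_torque": joint torques, N m; "eef_pos": TCP position; "tcp_rot": TCP orientation; "ft_force": force on the tool from outside, world axes, zero at the start; "ft_torque": the same for the moment, N m; "grip_width": finger opening in m.
Only numpy, scipy, OpenCV 4.12 (cv2) and the standard library are available. Lean on these libraries where they do the work, as an engineer would, in place of code of your own. Each camera call takes 0.05 s, during which the arm holds its last target. There are 200 camera calls.

## Working session

There is one attempt and no reset: what is moved stays moved. The work goes in short steps, Python scripts to look and compute and a tool call to move; the robot and the scene stay as the last step left them, time stands still between calls to the robot, and variables do not carry over. Pictures are saved under pics/ and viewed, about 8 in all and at most 12, crops included, and the job is handed in when it is done.

Besides the shell and the picture viewer there is one more tool, called after "Emit:" by a JSON object that holds its "op" and its "data", one argument or row to a line. drive_tool: Moves the arm, as the interface text tells. Its arguments: {"type":"object","properties":{"plan":{"type":"array","items":{"type":"array","items":{"type":"array","items":{"type":"number"}}}},"newtons":{"type":"number"}},"required":["plan"]}

```bash
mkdir -p pics
cat > h.py <<'E'
import numpy as np, cv2
from bench import robot
def cam(n):
    c=robot.calibration(n); R=cv2.Rodrigues(np.array(c["rvec"],float))[0]
    return np.array(c["K"],float),R,np.array(c["tvec"],float).ravel()
def plane(n,u,v,z,c=None):
    K,R,t=c or cam(n); o=-R.T@t; d=R.T@np.linalg.inv(K)@np.array([u,v,1.0]); return o+d*(z-o[2])/d[2]
def cloud(depth,c):
    K,R,t=c; v,u=np.mgrid[:480,:640]; p=np.stack([(u-K[0,2])/K[0,0]*depth,(v-K[1,2])/K[1,1]*depth,depth],-1)
    return (p-t)@R
E
python3 - <<'E'
from h import *
for n in("scene","side"):
    c=cam(n); p,d=robot.grab_frame(n); cv2.imwrite(f"pics/{n}0.png",p); np.savez(f"{n}0.npz",p=p,d=d)
    print(n,-c[1].T@c[2])
s=robot.state(); print(s)
E
```

```text
scene [ 1.25018228 -0.28386537  0.79702746]
side [-0.02857133 -0.78477375  1.09574325]
{'clock': 0.1, 'joints': array([-1.10401354e+00,  2.38737912e-01, -1.41659448e-02,  1.31920400e+00,
       -3.09437021e-07,  1.57078544e+00]), 'dq': array([-1.19822167e-03, -1.82695972e-03,  3.67693620e-04, -4.28899699e-05,
       -7.02667118e-04, -1.48980296e-04]), 'joint_torque': array([ 4.36767755e-05, -5.39723039e+01,  3.46997094e+01,  1.34200731e-02,
        2.97831775e-05,  1.46883150e-05]), 'eef_pos': array([ 0.23610117, -0.46852448,  0.24943447]), 'tcp_rot': array([-3.43751932e-04,  8.51476566e-01, -5.24392246e-01, -5.58445125e-04]), 'ft_force': array([-1.05505757,  0.89713466,  0.19404092]), 'ft_torque': array([-0.05307191,  0.01764454, -0.01885366]), 'grip_width': 0.0851414707597657}
```

View pics/scene0.png

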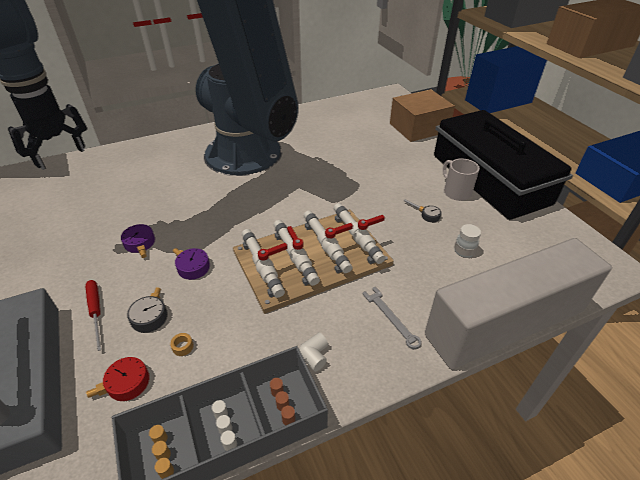

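View pics/side0.png

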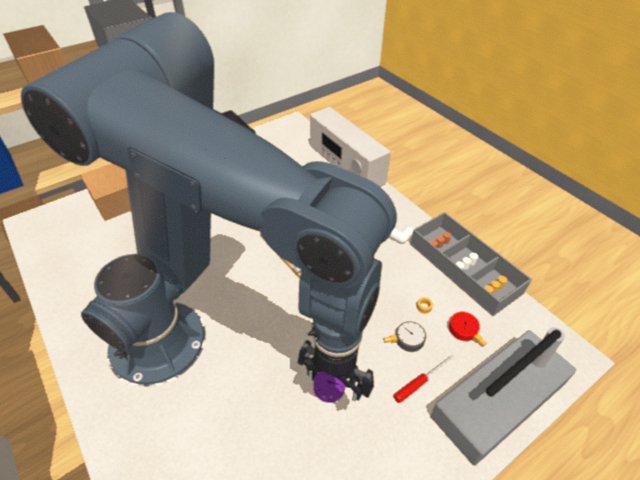

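Scene shows the board centred near (313,258). The second valve from the left, hub about (297,243), has its lever towards the robot. The pressure gauge (white face) is at (148,313) and the thermometer at (431,213). The side view shows the gauge at (411,335), but the arm hides the board.

Run:
```python
from h import *
z=np.load("scene0.npz"); p,d=z["p"],z["d"]; c=cam("scene"); P=cloud(d,c)
cv2.imwrite("pics/crop.png",cv2.resize(p[195:315,225:405],None,fx=4.4,fy=4.4,interpolation=cv2.INTER_CUBIC))
h=cv2.cvtColor(p,cv2.COLOR_BGR2HSV)
red=(((h[...,0]<8)|(h[...,0]>172))&(h[...,1]>150)&(h[...,2]>60)).astype(np.uint8); red[:195]=0;red[315:]=0;red[:,:225]=0;red[:,405:]=0
n,l,s,ce=cv2.connectedComponentsWithStats(red)
for i in range(1,n):
    if s[i,4]>8:
        q=P[l==i]; print(s[i],ce[i],np.median(q,0),q.min(0),q.max(0))
# white gauge face
for n,(u,v) in {"scene":(148,313),"side":(411,335)}.items():
    z=np.load(n+"0.npz");p=z["p"];hh=cv2.cvtColor(p,cv2.COLOR_BGR2HSV)
    m=((hh[...,1]<60)&(hh[...,2]>140)).astype(np.uint8)
    N,l,s,ce=cv2.connectedComponentsWithStats(m)
    r=[i for i in range(1,N) if s[i,0]<=u<=s[i,0]+s[i,2] and s[i,1]<=v<=s[i,1]+s[i,3] and s[i,4]<5000]
    for i in r:
        if s[i,4]<50: continue
        ct=max(cv2.findContours((l==i).astype(np.uint8),0,1)[0],key=len); e=cv2.fitEllipse(cv2.convexHull(ct)) 
        print(n,s[i],e,plane(n,*e[0],.03))
print(P[313,148],P[213,431],P[290,200])
```

```text
[358 215  26  15 172] [369.54651163 221.83139535] [0.56337552 0.16069061 0.0879303 ] [0.54854234 0.13269372 0.0758267 ] [0.57315434 0.20301358 0.09258568]
[325 223  28  15 194] [337.61340206 229.98969072] [0.5578496  0.0785688  0.08774639] [0.46940666 0.0483571  0.01667876] [0.56869892 0.14288493 0.09250961]
[287 226  16  23 148] [294.90540541 238.63513514] [ 0.55017291 -0.02581346  0.08843224] [ 0.45991614 -0.28386537  0.04729947] [ 1.25018228 -0.01281119  0.79702746]
[258 243  29  17 222] [271.39189189 250.94144144] [ 0.55951291 -0.09027601  0.08788488] [ 0.47549223 -0.28386537  0.01491587] [ 1.25018228 -0.04285945  0.79702746]
scene [129 298  33  25 571] ((145.242919921875, 309.6481018066406), (22.895912170410156, 34.18271255493164), 66.16807556152344) [ 0.56219014 -0.3844008   0.03      ]
[ 0.57279855 -0.38047789  0.02882996] [0.53596475 0.37388292 0.021333  ] [ 0.52698053 -0.26234172 -0.0020701 ]
```

View pics/crop.png

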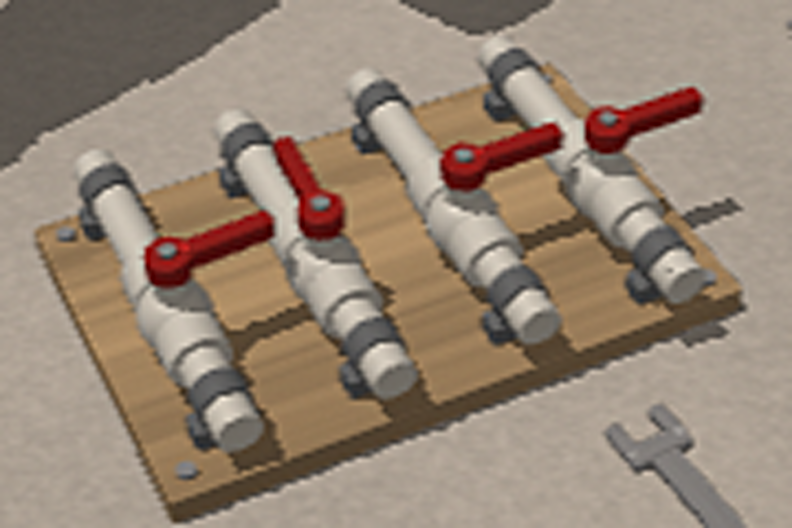

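The crop shows valve 2's hub at about (298,241) with its lever towards the robot. The other three levers are across their pipes.

Run:
```python
from h import *
from scipy.spatial.transform import Rotation as R
H=[plane("scene",225+u/4.4,195+v/4.4,.093) for u,v in [(168,250),(320,203),(464,155),(607,118)]]
print(np.round(H,4)); t=plane("scene",225+282/4.4,195+143/4.4,.09); print("tip",t)
s=robot.state(); q=s["tcp_rot"]; T=R.from_quat(np.r_[q[1:],q[0]]); print(T.as_matrix().round(3))
print("to hub above .2:",T.inv().apply(np.r_[H[1][:2],.2]-s["eef_pos"])*1000)
K,Rc,tc=cam("wrist"); print("wristcam in tool", T.inv().apply(-Rc.T@tc-s["eef_pos"]), (T.inv().as_matrix()@Rc.T).round(2))
```

```text
[[ 0.5608 -0.109   0.093 ]
 [ 0.5604 -0.0249  0.093 ]
 [ 0.5575  0.0599  0.093 ]
 [ 0.5624  0.1444  0.093 ]]
tip [ 0.50530773 -0.02478109  0.09      ]
[[ 0.45  -0.893 -0.001]
 [-0.893 -0.45   0.001]
 [-0.001  0.    -1.   ]]
to hub above .2: [-250.14259633 -489.23172065   49.76244217]
wristcam in tool [-0.00101768 -0.06601696 -0.12479798] [[ 1.   -0.   -0.  ]
 [ 0.    0.97  0.26]
 [ 0.   -0.26  0.97]]
```

Emit:
{"op": "drive_tool", "data": {
  "plan": [
    [[-30, -60, 0, 0, 0, -0.14, -1], [-60, -120, 0, 0, 0, -0.28, -1], [-85, -172, 0, 0, 0, -0.42, -1], [-110, -225, 10, 0, 0, -0.56, -1], [-140, -280, 20, 0, 0, -0.7, -1], [-165, -330, 30, 0, 0, -0.84, -1], [-190, -380, 40, 0, 0, -0.98, -1], [-220, -435, 50, 0, 0, -1.104, -1]]
  ],
  "newtons": 20
}}

```text
clock: 1.1
eef_pos: [0.5258, -0.0754, 0.1994]
tcp_rot: [-0.0, 1.0, 0.002, -0.0]
ft_force: [0.8, -0.2, 0.1]
grip_width: -0.0002
```

```bash
cat >> h.py <<'E'
from scipy.spatial.transform import Rotation as Rn
def tool():
    s=robot.state(); q=s["tcp_rot"]; return s,Rn.from_quat(np.r_[q[1:],q[0]])
def go(p):
    s,T=tool(); return (T.inv().apply(np.array(p)-s["eef_pos"])*1000).round(1)
E
python3 - <<'E'
from h import *
s,T=tool(); print(s["clock"],s["eef_pos"],s["joints"],s["grip_width"]); print(T.as_matrix().round(3)); print(go([.5604,-.0249,.2]))
E
```

```text
1.1 [ 0.52578631 -0.07541703  0.19937308] [-1.42911648e-01  2.70995368e-01 -9.99918702e-02  1.20067180e+00
  8.23624880e-04  1.42383197e+00] -0.0002447174204103085
[[ 1.     0.004 -0.001]
 [ 0.004 -1.     0.001]
 [-0.001 -0.001 -1.   ]]
[ 34.8 -50.4  -0.6]
```

Emit:
{"op": "drive_tool", "data": {
  "plan": [
    [[10, -15, 0, 0, 0, 0, -1], [20, -30, 0, 0, 0, 0, -1], [35, -50, 0, 0, 0, 0, -1], [35, -50, 0, 0, 0, 0, -1], [35, -50, 0, 0, 0, 0, -1], [35, -50, 0, 0, 0, 0, -1], [35, -50, 0, 0, 0, 0, -1], [35, -50, 0, 0, 0, 0, -1]]
  ]
}}

```text
clock: 2.1
eef_pos: [0.5604, -0.0256, 0.1995]
tcp_rot: [-0.0, 1.0, 0.002, -0.0]
ft_force: [-0.4, 0.1, 0.6]
grip_width: 0.0002
```

Run:
```python
from h import *
c=cam("wrist"); p,d=robot.grab_frame("wrist"); np.savez("w1.npz",p=p,d=d)
s,T=tool(); print(s["clock"],s["eef_pos"])
def px(P): 
    K,R,t=c; q=K@(R@np.array(P)+t); return (q[:2]/q[2]).round(1)
print("hub expected",px([.5604,-.0249,.093]),"tips",px(s["eef_pos"]+T.apply([0,0,.019])))
h=cv2.cvtColor(p,cv2.COLOR_BGR2HSV)
red=(((h[...,0]<8)|(h[...,0]>172))&(h[...,1]>150)&(h[...,2]>50)).astype(np.uint8)
n,l,st,ce=cv2.connectedComponentsWithStats(red); P=cloud(d,c)
for i in range(1,n):
    if st[i,4]>60: print(st[i],ce[i],np.median(P[l==i],0).round(4))
cv2.imwrite("pics/w1.png",p)
```

```text
2.15 [ 0.56049071 -0.02550071  0.19951122]
hub expected [318.2 241.8] tips [318.3 295.9]
[ 287   13   38  124 2567] [304.01947799  79.38215816] [0.551  0.0784 0.0907]
[ 227  223  102   38 2054] [281.95715677 240.20107108] [ 0.537  -0.0242  0.0906]
[296 272  16  15  96] [300.77083333 278.20833333] [ 0.5472 -0.0536  0.0883]
```

View pics/w1.png

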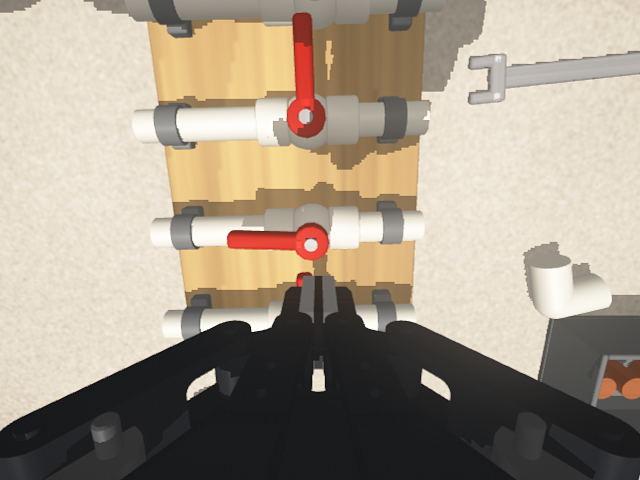

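Wrist view: open hub at (311,245), lever tip at (228,239), next hub at (306,117), closed fingertips at about (318,277).

Run:
```python
from h import *
z=np.load("w1.npz"); P=cloud(z["d"],cam("wrist")); K=cam("wrist")[0]
for n,u,v,h in [("hub",311,245,.093),("tip",228,239,.09),("hub3",306,116.5,.093)]: print(n,plane("wrist",u,v,h).round(4))
for v in (279,283,290): 
    r=P[v,285:352]; m=(r[:,2]>.12)&(r[:,2]<.3); print(v,r[m].min(0).round(4),r[m].max(0).round(4), m.sum())
print(P[277:300:3,308].round(4).tolist(),K[0,0])
```

```text
hub [ 0.5554 -0.0272  0.093 ]
tip [ 0.4968 -0.0238  0.09  ]
hub3 [0.5524 0.058  0.093 ]
279 [ 0.5541 -0.0137  0.189 ] [ 0.5671 -0.013   0.1909] 31
283 [ 0.5543 -0.0139  0.1929] [ 0.5669 -0.0127  0.1957] 32
290 [ 0.5475 -0.0178  0.191 ] [ 0.5736 -0.0129  0.2023] 63
[[0.5561, -0.0135, 0.1875], [0.5562, -0.0133, 0.1914], [0.5563, -0.0131, 0.1948], [0.5564, -0.0138, 0.1962], [0.5565, -0.0129, 0.2013], [0.5566, -0.0135, 0.2028], [0.5567, -0.013, 0.2065], [0.5567, -0.0135, 0.2081]] 344.69237829565986
```

Emit:
{"op": "drive_tool", "data": {
  "plan": [
    [[-2, 1, 20, 0, 0, 0, -1], [-4, 1.5, 40, 0, 0, 0, -1], [-4.5, 1.5, 60, 0, 0, 0, -1], [-4.5, 1.5, 72, 0, 0, 0, -1], [-4.5, 1.5, 78, 0, 0, 0, -1], [-4.5, 1.5, 78, 0, 0, 0, -1], [-4.5, 1.5, 78, 0, 0, 0, -1], [-4.5, 1.5, 78, 0, 0, 0, -1]]
  ]
}}

```text
clock: 3.15
eef_pos: [0.5563, -0.027, 0.122]
tcp_rot: [-0.0, 1.0, 0.002, 0.0]
ft_force: [0.3, 0.1, -0.5]
grip_width: -0.0004
```

Run:
```python
from h import *
c=cam("wrist"); p,d=robot.grab_frame("wrist"); ps,ds=robot.grab_frame("scene")
a=cv2.resize(p[180:330,220:420],None,fx=2,fy=2); b=cv2.resize(ps[170:270,240:360],(400,333),interpolation=cv2.INTER_CUBIC)
cv2.imwrite("pics/p1.png",np.hstack([a,cv2.copyMakeBorder(b[:300],0,0,0,0,0)])); print(tool()[0]["eef_pos"],tool()[0]["clock"])
```

```text
[ 0.55613983 -0.02697271  0.12186189] 3.25
```

View pics/p1.png

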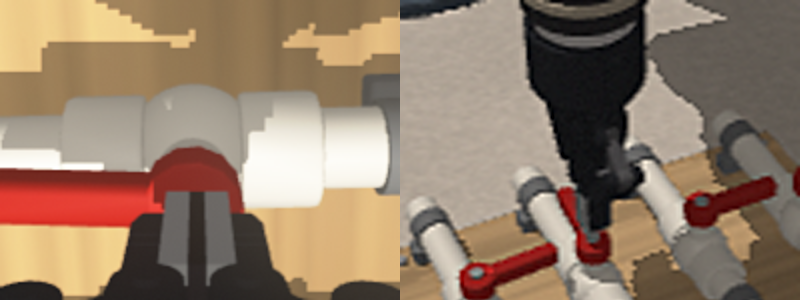

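The wrist view has the hub centred beneath the fingertips, and the scene view shows the tips just over the hub without contact. I'll hold here.

Emit:
{"op": "drive_tool", "data": {
  "plan": [
    [[0, 0, 1, 0, 0, 0, -1], [0, 0, 1, 0, 0, 0, -1], [0, 0, 1, 0, 0, 0, -1], [0, 0, 1, 0, 0, 0, -1], [0, 0, 1, 0, 0, 0, -1], [0, 0, 1, 0, 0, 0, -1], [0, 0, 1, 0, 0, 0, -1], [0, 0, 1, 0, 0, 0, -1]]
  ]
}}

```text
clock: 4.25
eef_pos: [0.5561, -0.027, 0.1209]
tcp_rot: [-0.0, 1.0, 0.002, 0.0]
ft_force: [-0.3, 0.4, 0.4]
grip_width: 0.0003
```

Emit:
{"op": "drive_tool", "data": {
  "plan": [
    [[0, 0, 0, 0, 0, 0, -1], [0, 0, 0, 0, 0, 0, -1], [0, 0, 0, 0, 0, 0, -1], [0, 0, 0, 0, 0, 0, -1], [0, 0, 0, 0, 0, 0, -1], [0, 0, 0, 0, 0, 0, -1], [0, 0, 0, 0, 0, 0, -1], [0, 0, 0, 0, 0, 0, -1]]
  ]
}}

```text
clock: 5.25
eef_pos: [0.5561, -0.027, 0.1208]
tcp_rot: [-0.0, 1.0, 0.002, -0.0]
ft_force: [-0.3, 0.2, -0.1]
grip_width: -0.0006
```

Emit:
{"op": "drive_tool", "data": {
  "plan": [
    [[0, 0, 0, 0, 0, 0, -1], [0, 0, 0, 0, 0, 0, -1], [0, 0, -20, 0, 0, 0, -1], [-25, 12, -20, 0, 0, 0, -1], [-45, 23, -20, 0, 0, 0, -1], [-45, 23, 0, 0, 0, 0, -1], [-45, 23, 24, 0, 0, 0, -1], [-45, 23, 24, 0, 0, 0, -1]]
  ]
}}

```text
clock: 6.25
eef_pos: [0.51, -0.05, 0.0957]
tcp_rot: [-0.001, 1.0, 0.002, -0.001]
ft_force: [-0.2, 0.0, 0.2]
grip_width: 0.0001
```

Emit:
{"op": "drive_tool", "data": {
  "plan": [
    [[0, -4, -1, 0, 0, 0, -1], [1, -7, -1, 0, 0, 0, -1], [-1, -12, -1, 0, 0, 0, -1], [-3, -18, -1, 0, 0, 0, -1], [-3, -25, -1, 0, 0, 0, -1], [-2, -32, -1, 0, 0, 0, -1], [0, -39, -1, 0, 0, 0, -1], [3, -46, -1, 0, 0, 0, -1]]
  ]
}}

```text
clock: 7.25
eef_pos: [0.5127, -0.0035, 0.0966]
tcp_rot: [-0.001, 1.0, 0.002, -0.002]
ft_force: [-0.5, -2.8, -0.6]
grip_width: -0.0003
```

Emit:
{"op": "drive_tool", "data": {
  "plan": [
    [[5, -6, 0, 0, 0, 0, -1], [11, -12, 0, 0, 0, 0, -1], [16, -15.5, 0, 0, 0, 0, -1], [21, -18, 0, 0, 0, 0, -1], [24, -20, 0, 0, 0, 0, -1], [26, -21, 0, 0, 0, 0, -1], [28, -21, 0, 0, 0, 0, -1], [28, -21, 0, 0, 0, 0, -1]]
  ]
}}

```text
clock: 8.25
eef_pos: [0.5358, 0.0165, 0.0955]
tcp_rot: [0.0, 1.0, 0.001, -0.006]
ft_force: [-18.7, -6.8, 7.9]
grip_width: -0.0002
```

Run:
```python
from h import *
p,d=robot.grab_frame("wrist"); ps,ds=robot.grab_frame("scene")
a=cv2.resize(p[120:330,180:460],(400,300)); b=cv2.resize(ps[180:270,240:360],(400,300),interpolation=cv2.INTER_CUBIC)
cv2.imwrite("pics/p2.png",np.hstack([a,b])); s=tool()[0];print(s["eef_pos"],s["ft_force"])
```

```text
[0.53578152 0.01651979 0.09554918] [-18.3994171   -7.2734441    8.85745884]
```

View pics/p2.png

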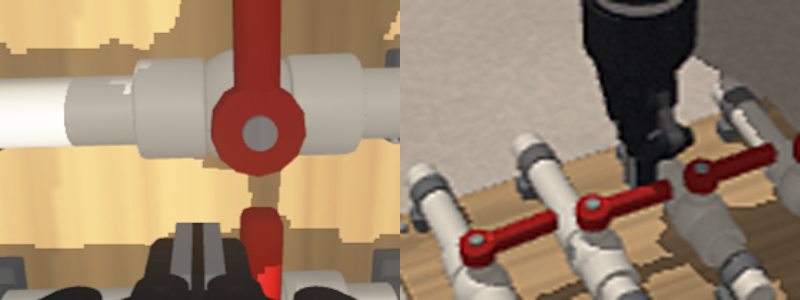

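Both views show the lever across the pipe, in line with the others. The reaction force of about 18 N fits the hard stop. I'll back off, rise and check.

Emit:
{"op": "drive_tool", "data": {
  "plan": [
    [[-8, 0, 0, 0, 0, 0, -1], [-20, 0, 0, 0, 0, 0, -1], [-20, 0, -20, 0, 0, 0, -1], [-20, 15, -70, 0, 0, 0, -1], [-10, 30, -104, 0, 0, 0, -1], [0, 43, -104, 0, 0, 0, -1], [20, 43, -104, 0, 0, 0, -1], [20, 43, -104, 0, 0, 0, -1]]
  ]
}}

```text
clock: 9.35
eef_pos: [0.5578, -0.0264, 0.1982]
tcp_rot: [0.0, 1.0, 0.001, -0.007]
ft_force: [-0.5, 0.1, 0.3]
grip_width: 0.0004
```

Run:
```python
from h import *
s=tool()[0];print(s["eef_pos"],s["ft_force"],s["clock"])
c=cam("wrist");p,d=robot.grab_frame("wrist");cv2.imwrite("pics/w2.png",p); P=cloud(d,c)
h=cv2.cvtColor(p,cv2.COLOR_BGR2HSV)
red=(((h[...,0]<8)|(h[...,0]>172))&(h[...,1]>150)&(h[...,2]>50)).astype(np.uint8)
n,l,st,ce=cv2.connectedComponentsWithStats(red)
for i in range(1,n):
    if st[i,4]<400: continue
    v,u=np.where(l==i); q=np.array([plane("wrist",a,b,.09,c)[:2] for a,b in zip(u,v)])
    # bar angle: row centres beyond the hub
    y0,y1=q[:,1].min(),q[:,1].max(); m=(q[:,1]>y0+.03)&(q[:,1]<y1-.005)
    f=np.polyfit(q[m,1],q[m,0],1) if m.sum()>20 else None; print(st[i],q.min(0).round(4),q.max(0).round(4),"dx/dy",f)
# pipe edges of open valve: board edge lines left to eye
```

```text
[ 0.55782827 -0.02641349  0.19823082] [-0.5103453   0.09745171  0.26985396] 9.35
[ 293   10   38  126 2613] [0.54   0.0457] [0.5638 0.1171] dx/dy [-0.03926663  0.55433745]
[ 299  155   35  105 1985] [ 0.5429 -0.0391] [0.5669 0.033 ] dx/dy [-0.03256551  0.55434146]
```

View pics/w2.png

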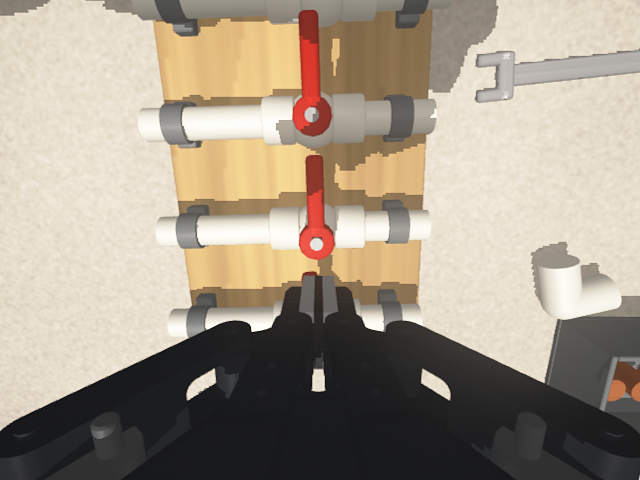

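The lever slope (-0.033) matches the board's turn (about -0.035) and the stop force, so the valve is shut. Hub at (317,243), lever end at (314,157). Next, the gauge.

Emit:
{"op": "drive_tool", "data": {
  "plan": [
    [[0, 45, 0, 0, 0, 0, -1], [2, 100, 0, 0, 0, 0, -1], [4, 155, 0, 0, 0, 0, -1], [6, 210, 0, 0, 0, 0, -1], [8, 265, 0, 0, 0, 0, -1], [8, 315, 0, 0, 0, 0, -1], [8, 350, 0, 0, 0, 0, -1], [8, 350, 0, 0, 0, 0, -1]]
  ]
}}

```text
clock: 10.4
eef_pos: [0.5648, -0.3781, 0.197]
tcp_rot: [-0.0, 1.0, -0.0, -0.008]
ft_force: [-0.6, -0.0, 0.2]
grip_width: -0.0
```

Run:
```python
from h import *
s=tool()[0];print(s["eef_pos"],s["clock"])
c=cam("wrist");p,d=robot.grab_frame("wrist");cv2.imwrite("pics/w3.png",p)
g=cv2.cvtColor(p,cv2.COLOR_BGR2HSV); m=((g[...,1]<25)&(g[...,2]>200)).astype(np.uint8)
N,l,st,ce=cv2.connectedComponentsWithStats(m)
for i in range(1,N):
    if st[i,4]>300:
        ct=max(cv2.findContours((l==i).astype(np.uint8),0,1)[0],key=len);e=cv2.fitEllipse(cv2.convexHull(ct));print(st[i],np.round(e[0],1),np.round(e[1],1),plane("wrist",*e[0],.03,c).round(4))
```

```text
[ 0.56477785 -0.37806594  0.19701744] 10.4
[ 275  195   79   77 4508] [314.1 232.5] [76.9 79.3] [ 0.5586 -0.3863  0.03  ]
```

View pics/w3.png

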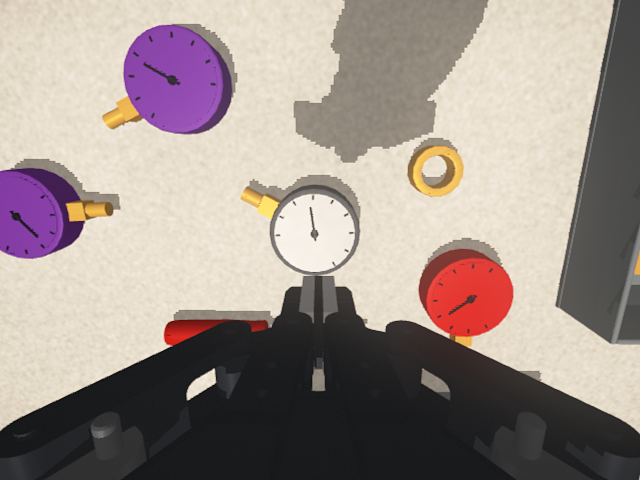

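The white gauge face has its centre at (314,233), with the look-alikes and nut well clear.

```bash
python3 -c "
from h import *
print(go([.5586,-.3863,.059]),tool()[1].as_rotvec(),tool()[1].as_matrix().round(3))"
```

```text
[ -4.3   9.8 138.4] [-3.14083781e+00 -1.95303585e-03  2.43760617e-02] [[ 1.     0.001 -0.016]
 [ 0.001 -1.     0.001]
 [-0.016 -0.001 -1.   ]]
```

Emit:
{"op": "drive_tool", "data": {
  "plan": [
    [[-2, 4, 20, 0, 0.008, 0, -1], [-3, 8, 50, 0, 0.016, 0, -1], [-4, 10, 80, 0, 0.016, 0, -1], [-4, 10, 105, 0, 0.016, 0, -1], [-4, 10, 125, 0, 0.016, 0, -1], [-4, 10, 135, 0, 0.016, 0, -1], [-4, 10, 138, 0, 0.016, 0, -1], [-4, 10, 138, 0, 0.016, 0, -1]]
  ]
}}

```text
clock: 11.45
eef_pos: [0.5592, -0.3862, 0.06]
tcp_rot: [-0.0, 1.0, 0.001, 0.001]
ft_force: [0.1, -0.4, 0.7]
grip_width: 0.0
```

Run:
```python
from h import *
p,d=robot.grab_frame("wrist"); ps,ds=robot.grab_frame("scene")
a=cv2.resize(p[120:330,180:460],(400,300)); b=cv2.resize(ps[255:345,90:210],(400,300),interpolation=cv2.INTER_CUBIC)
cv2.imwrite("pics/p3.png",np.hstack([a,b])); s=tool()[0];print(s["eef_pos"],s["ft_force"],go([.5586,-.3863,.059]))
```

```text
[ 0.55929626 -0.38659495  0.0602574 ] [-0.03650541 -0.38670968  0.27625085] [-0.7 -0.3  1.3]
```

View pics/p3.png

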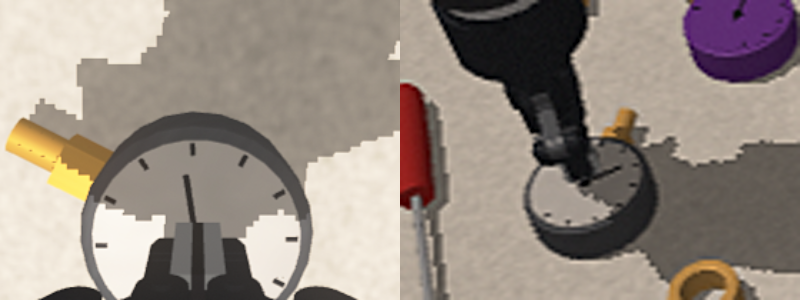

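The fingertips are over the middle of the gauge face in both views, with no contact. Holding for three calls.

Emit:
{"op": "drive_tool", "data": {
  "plan": [
    [[-0.5, 0, 1, 0, 0, 0, -1], [-0.5, 0, 1, 0, 0, 0, -1], [-0.5, 0, 1, 0, 0, 0, -1], [-0.5, 0, 1, 0, 0, 0, -1], [-0.5, 0, 1, 0, 0, 0, -1], [-0.5, 0, 1, 0, 0, 0, -1], [-0.5, 0, 1, 0, 0, 0, -1], [-0.5, 0, 1, 0, 0, 0, -1]]
  ]
}}

```text
clock: 12.55
eef_pos: [0.5588, -0.3866, 0.0592]
tcp_rot: [0.0, 1.0, 0.001, 0.001]
ft_force: [0.8, -0.3, 0.0]
grip_width: -0.0002
```

Emit:
{"op": "drive_tool", "data": {
  "plan": [
    [[0, 0, 0, 0, 0, 0, -1], [0, 0, 0, 0, 0, 0, -1], [0, 0, 0, 0, 0, 0, -1], [0, 0, 0, 0, 0, 0, -1], [0, 0, 0, 0, 0, 0, -1], [0, 0, 0, 0, 0, 0, -1], [0, 0, 0, 0, 0, 0, -1], [0, 0, 0, 0, 0, 0, -1]]
  ]
}}

```text
clock: 13.55
eef_pos: [0.5588, -0.3866, 0.0592]
tcp_rot: [0.0, 1.0, 0.001, 0.001]
ft_force: [0.3, -0.4, 0.1]
grip_width: 0.0003
```

Emit:
{"op": "drive_tool", "data": {
  "plan": [
    [[0, 0, 0, 0, 0, 0, -1], [0, 0, 0, 0, 0, 0, -1], [0, 0, 0, 0, 0, 0, -1], [0, 0, 0, 0, 0, 0, -1], [0, 0, -10, 0, 0, 0, -1], [0, 0, -50, 0, 0, 0, -1], [0, 0, -100, 0, 0, 0, -1], [0, 0, -140, 0, 0, 0, -1]]
  ]
}}

```text
clock: 14.55
eef_pos: [0.5588, -0.3867, 0.2022]
tcp_rot: [0.001, 1.0, 0.001, 0.002]
ft_force: [0.5, -1.0, -0.4]
grip_width: 0.0004
```

Run:
```python
from h import *
ps,ds=robot.grab_frame("scene"); cv2.imwrite("pics/end.png",ps)
s=tool()[0];print(s["eef_pos"],s["ft_force"],s["clock"])
```

```text
[ 0.56009164 -0.387656    0.2078157 ] [ 0.11915568 -0.29309233  3.88134779] 14.6
```

View pics/end.png

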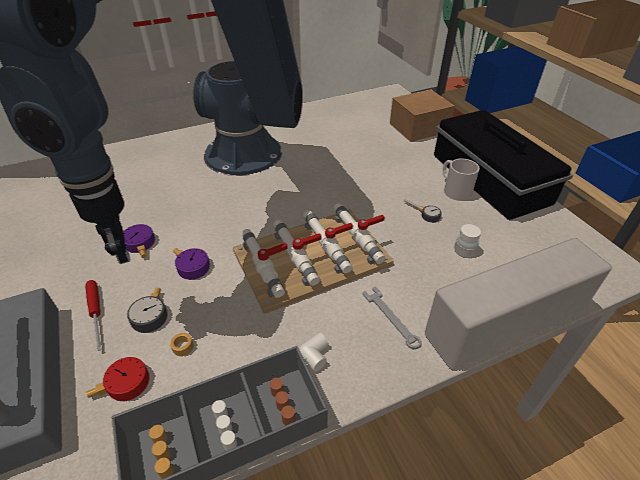

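All four levers now lie across their pipes (hubs from (263,254) to (363,222)). The gauge at (148,313) and the other objects are where they began.

```bash
python3 -c "
from bench import robot
print(robot.hand_in())"
```

```text
the job is handed in; nothing more can be done
None
```

The job is done and handed in at 14.6 s of the 58 s allowed; the hand-in gave no verdict.

- **Open valve:** it was the second from the right-hand side of the board (second from left in the scene picture). I pointed at its pivot for over 2 s, with the shut fingertips about 9 mm above it. I then pushed the lever to its stop, where the reaction reached about 20 N.
- **Gauge:** I pointed at the middle of the pressure gauge for over 2 s, about 10 mm above its face, then lifted clear.

**Last checks:**
- **Lever:** it measured square to its pipe. Its slope was -0.033, against a board turn of about -0.035 and the neighbouring shut lever's -0.039.
- **Other items:** in the final scene picture the other three levers are still across their pipes, and the gauge and other objects look unmoved. I judged that by eye, without measuring.
- **Contact:** no contact force showed during either pointing hold. The last reading, about 4 N vertical, came while the arm was still rising in free air.

**One disagreement:** the scene and wrist cameras differed by about 5 mm on the pivot position. I used the wrist camera's value, and the close-up while pointing showed the hub centred left to right under the fingertips.

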